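# Set up a slip test: hang the sled, raise the plane to its index

## Robot

A 6-joint arm with a two-finger parallel gripper is mounted at the origin on a cart in front of the work surface, level with it; the furniture and walls round the work are solid. World frame = base frame: x ahead of the robot, y to its left, z up, the work surface at z = 0. Lengths are in m, angles in degrees, forces in N, time in s.
With the tool pointing down it reaches from about 0.3 to 0.75 m from the base axis. Payload 8.5 kg.
Tool frame: the origin (TCP) lies at the very end of the fingers, on their centre line; the grasp point (between the pads) lies 19 mm behind it; x points along the fingers, y is the direction in which the jaws open and shut, and the axes are right-handed (so a half turn about x gives the same grasp; the last joint's range is limited). The gripper opens to 85 mm and grips with 20 to 120 N. Pads are 22 mm wide; open, the fingers measure 114 mm over their backs; the gripper's body (76 mm by 85 mm) begins 54 mm behind the grasp point. The pads swing forward as they close: fully open they stand 13 mm farther back than shut.
Start: joints at [57.508, 21.807, 74.336, -0, 83.858, -12.336], TCP at [0.19, 0.516, 0.231] pointing down, gripper open.
Joint ranges: [-178.18, 178.18], [-50.72, 133.34], [12.68, 142.11], [-81.47, 261.47], [9.98, 163.14], [-165.26, 165.26]. Speed limits (degrees/s): [136.94, 136.94, 180, 180, 180, 180].

## Interface

Orientations are given as a 3x3 rotation matrix whose columns are the frame's x, y, z axes.
In Python, from rig import sensors, cams, env gives the robot as it stands.
- The arm moves only by the shell command python3 -m crank 'ROWS' [FORCE]. ROWS is a JSON object of lists of equal length, an entry for each row: "hand": the closure in counts, from 0 (fully open) to 255 (shut); "translation": the shift along the tool's x, y, z in m, a list of three; "dr": the turn, a rotation vector about the tool's x, y, z in rad, a list of three. A call has 1 to 5 rows; each row is the pose to reach, as a shift and turn from the pose commanded when the call began, along the tool's axes at that moment; what a row does not reach only later rows make up. A row lasts 1/10 s, in which the tool goes at most 50 mm and 8.59 degrees, less where a joint would pass 70% of its speed; a pose out of reach is approached as far as the arm can. A call with a gripper value outside its range is refused whole. The fingers move at their own pace and stop on an object; FORCE is the grip in N (left out, the last holds). Time passes only in rows, so rows that repeat a pose let the fingers close. It gives the time, the measured TCP pose, the force and the opening at its end, in the units of the state.
- sensors.observe(): the state, without advancing time (a new reading comes with each control period).
- cams.get_image(name): name is "side" or "top" or "wrist"; returns (picture, depth): 384x512x3 uint8, blue, green, red; 384x512 float32, m along the optical axis (not along the pixel's ray), 0 where there is no reading.
- cams.calibration(name): a dict with "vertical_fov" (degrees; the focal length in pixels is half the picture's height over the tangent of half this angle, whatever the lens; pixels are square), "cx", "cy" (the principal point, pixels), "extrinsics" (4x4, takes a point from camera to world coordinates). Camera axes: x right, y down, z forward; pixel columns grow to the right and rows downward; lengths in m; the calibration is good to about 2 mm. A picture is of the moment at which its call begins: read the wrist's pose just before it. calibration takes no time and is no camera call; for the wrist camera it gives the pose at the moment of the call.
- env.close_job(): hands the job in, once; it reports no verdict.
The state is a dict: "time_s": time; "q": joint angles; "qvel": joint speeds; "joint_efforts": joint torques, N m; "position": TCP position; "tool_rot": TCP orientation; "ft_force": force on the tool from outside, world axes, zero at the start; "wrist_torque": the same for the moment, N m; "grip_width": finger opening in m.
Only numpy, scipy, OpenCV 4.12 (cv2) and the standard library are available. Lean on these libraries where they do the work, as an engineer would, in place of code of your own. Each camera call takes 0.05 s, during which the arm holds its last target. There are 200 camera calls.

## Task

A painted panel is to be slip-tested at a fixed angle: set the steel sled flat on the panel with its wire loop dropped over the hook at the free end of the hinged plane, so that the sled cannot run down, and let go of it. Then take the plane by the bar at its free end, raise it until the needle on its hinge pin lines up with the index clip on the scale, and keep holding it there: finish with the plane held in the gripper and the sled still hanging on its hook. Do not shift the index clip, and leave the other things on the bench where they are.

Things in the scene. Friction and masses are not known exactly. Their poses are not given: they have to be found in the camera images.
- tester: Fixed slip tester on the bench, 140 x 285 mm; origin under its middle, at bench height. Its y axis runs from the plane's free end (-y) to the hinge (+y); its -x side faces the robot. Hinge axis along x at y = +150 mm, 50 mm up. The scale is an upright arc plate 118 to 148 mm round that axis at x = -64 to -68 mm, marked every 5 degrees, 0 (level) to 50, top 170 mm above the bench.
- plane: Hinged plane, 0.75 kg; origin on the hinge axis. In its frame the deck (110 mm wide) runs to y = -266 mm, top z = +5 mm; on it a white painted panel 90 mm wide, y = -30 to -227 mm, top z = +8 mm. At the start it lies level on its rest; the -y end rises by turning about the plane's own -x, up to 50 degrees. It falls back if let go (about 6 N to lift at the bar).
- bar_mid (a point): Middle of the lifting bar: round steel bar 12 mm thick along the plane's x, 80 mm long between two ears, 300 mm from the hinge axis, at first 50 mm above the bench. 28 mm gap between it and the deck's end; only the bench below. It may turn between the fingers. Axes as the plane's.
- hook (a point): Point on the hook's stem, on the plane's middle line 240 mm from the hinge axis, at z = +18 mm in the plane's frame. The hook is 5 mm wire standing up from the deck near the free end: stem up to z = +24 mm, then the tip bends 9 mm towards the free end (-y) and ends at z = +34 mm. Axes as the plane's.
- needle_tip (a point): End of the thin dark needle fixed to the plane on the end of its hinge pin, in front of the scale, 139 mm from the hinge axis; it turns with the plane and points level along -y when the plane lies on its rest.
- mark (a point): Inner tip of the index clip (small steel clip with a thumb screw on the scale's rim), 139 mm from the hinge axis, set between 22 and 36 degrees above level; the needle tip lies on this point when the plane is at that angle. The clip stays where it is unless pushed.
- sled_grip (a point): Middle of the upright rib on the sled (14 mm thick along its x, 42 mm long along its y, 37 mm tall, top 61 mm up), 42 mm above the sole. Sled: steel block 56 (x) x 60 (y) x 24 mm, about 0.35 kg, standing on the bench at first; its sole is slippery: unhooked it slides down the panel from 9 to 14 degrees on. A wire loop sticks out level from its -y end.
- loop (a point): Middle of the cross bar of the sled's rigid wire loop, 63 mm from the sled's centre along its -y, 12 mm above the sole. Wire 4.4 mm thick; opening 31 mm long (y) and 35 mm wide (x). Axes as the sled's. When hung, the cross bar lies on the free-end side of the hook's stem, under the bent tip, and the sled lies towards the hinge.
- spring_clamp: Black spring clamp 32 x 92 x 18 mm lying on the bench in front; not to be disturbed.
- screwdriver: Screwdriver 181 mm long, lying on the bench to the right; not to be disturbed.
- log_book: Blue log book 150 x 212 x 14 mm lying at the back right with a pen on it; not to be disturbed.
- caliper: Caliper 200 mm long lying on the bench at the left; not to be disturbed.
- weight_1: Brass knob weight 30 x 40 mm in the steel tray at the left; not to be disturbed.
- weight_2: Brass knob weight 24 x 30 mm in the steel tray at the left; not to be disturbed.
- pen_1: Black pen 145 mm long lying on the log book; not to be disturbed.

How it is judged (in metres and radians):
On the way:
1. the sled lies flat on the panel with its loop over the hook, let go, while the plane still lies on its rest (y of loop in the frame of hook between -0.032 and -0.002 m and x of loop in the frame of hook between -0.017 and 0.017 m and z of loop in the frame of hook below 0.006 m and angle between the z axis of sled_grip and the z axis of plane, either way round below 0.06 rad and angle between the y axis of sled_grip and the y axis of plane, either way round below 0.4 rad and contact force between sled and the arm below 0.2 N and contact force between sled and the fingers below 0.2 N and linear speed of sled below 0.02 m/s and angle between plane's own z axis and vertical below 0.05 rad), for 0.2 s.
At the end, for the whole second after the job is handed in: Fingers hold the plane still (over 1.5 N), needle tip within 5.5 mm (about 2 degrees) of the index clip's tip; sled at rest, flat on the panel (0.08 rad), touched only by the plane, its loop's cross bar 2 to 32 mm past the hook's stem, within 17 mm sideways and below the hook's tip (distance between needle_tip and mark below 0.0055 m and angular speed of plane below 0.05 rad/s and contact force between the fingers and plane above 1.5 N and y of loop in the frame of hook between -0.032 and -0.002 m and x of loop in the frame of hook between -0.017 and 0.017 m and z of loop in the frame of hook below 0.006 m and angle between the z axis of sled_grip and the z axis of plane, either way round below 0.08 rad and contact force between sled and plane above 0.8 N and contact force between sled and the arm below 0.2 N and contact force between sled and the fingers below 0.2 N and linear speed of sled below 0.02 m/s); the arm keeps its last pose, push and grip.
It fails at once if the index clip is shifted on its scale by more than 5 mm (distance of mark from where it was at the start of the episode above 0.005 m).
It fails at once if a bystander is pushed by more than 25 mm (distance of any of spring_clamp, screwdriver, log_book, caliper, weight_1, weight_2, pen_1 from where it was at the start of the episode above 0.025 m).
It also fails if it takes over 58 s, if anything falls off the work surface, if the arm or the gripper's body presses on something with over 40 N, if the wrist force passes 120 N, or if a joint passes its speed limit or range.

## Working session

There is one attempt and no reset: what is moved stays moved. The work goes in short steps, Python scripts to look and compute and a shell command to move; the robot and the scene stay as the last step left them, time stands still between calls to the robot, and variables do not carry over. Pictures are saved under pics/ and viewed, about 8 in all and at most 12, crops included, and the job is handed in when it is done.

```bash
ls; mkdir -p pics; cat > h.py <<'E'
import numpy as np, cv2, json
from rig import sensors, cams, env
def cam(n):
    c=cams.calibration(n); f=192/np.tan(np.radians(c["vertical_fov"])/2)
    return f,c["cx"],c["cy"],np.array(c["extrinsics"])
def ray(C,u,v):
    f,cx,cy,T=C; d=T[:3,:3]@np.array([(u-cx)/f,(v-cy)/f,1]); return T[:3,3],d
def onz(C,u,v,z):
    o,d=ray(C,u,v); return o+d*(z-o[2])/d[2]
def pt(C,dep,u,v):
    o,d=ray(C,u,v); return o+d*dep[int(round(v)),int(round(u))]
def proj(C,p):
    f,cx,cy,T=C; q=T[:3,:3].T@(np.array(p)-T[:3,3]); return cx+f*q[0]/q[2],cy+f*q[1]/q[2]
def snap(n,name):
    C=cam(n); im,d=cams.get_image(n); cv2.imwrite(f'pics/{name}.png',im); np.savez(f'pics/{name}.npz',d=d,C0=np.array(C[:3]),T=C[3],im=im); return C,im,d
def load(name):
    z=np.load(f'pics/{name}.npz'); return (*z['C0'],z['T']),z['im'],z['d']
E
python3 - <<'E'
from h import *
s=sensors.observe(); print({k:np.round(v,3).tolist() for k,v in s.items()})
ims=[]
for n in("top","side"):
    C,im,d=snap(n,n+"0"); print(n,np.round(C[3],3).tolist(),C[:3]); ims.append(im)
C,im,d=snap("wrist","w0")
cv2.imwrite('pics/a.png',cv2.resize(ims[0],(800,600)));cv2.imwrite('pics/b.png',cv2.resize(ims[1],(800,600)))
E
```

```text
pics
{'time_s': 0.0, 'q': [57.509, 21.841, 74.387, 0.001, 83.857, -12.336], 'qvel': [0.109, -0.045, -0.024, -0.019, 0.038, -0.001], 'joint_efforts': [-0.001, -44.845, -23.128, -0.0, 0.005, 0.0], 'position': [0.189, 0.516, 0.231], 'tool_rot': [[-0.001, 0.345, 0.939], [-0.001, 0.939, -0.345], [-1.0, -0.001, -0.0]], 'ft_force': [-0.265, 0.423, -1.005], 'wrist_torque': [0.001, -0.039, 0.008], 'grip_width': 0.086}
top [[-0.007, -0.993, 0.121, 0.388], [-1.0, 0.009, 0.016, 0.017], [-0.017, -0.121, -0.993, 1.605], [0.0, 0.0, 0.0, 1.0]] (np.float64(414.82305206708736), 257.45286893950373, 187.15081298863987)
side [[0.787, 0.529, -0.319, 0.945], [0.617, -0.679, 0.398, -0.442], [-0.006, -0.51, -0.86, 1.08], [0.0, 0.0, 0.0, 1.0]] (np.float64(382.387178059577), 254.32397044370381, 192.04606321833313)
```

View pics/a.png

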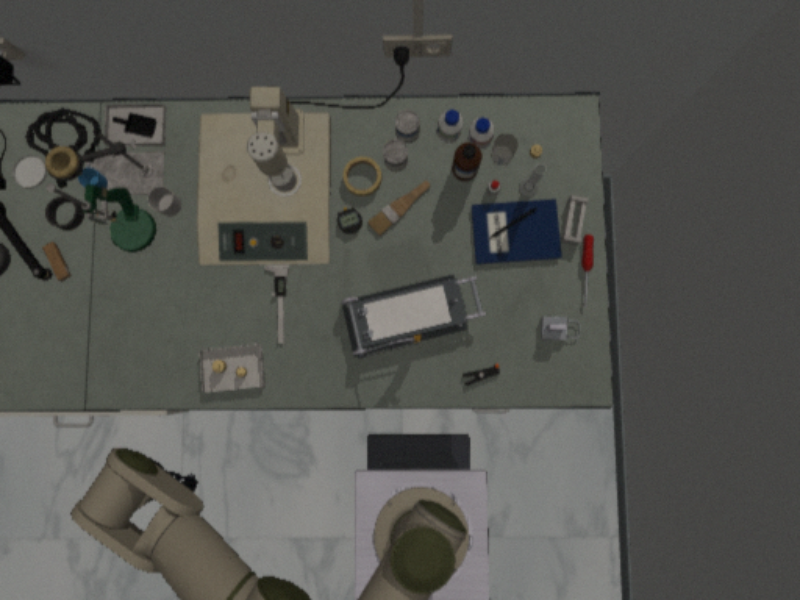

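View pics/b.png

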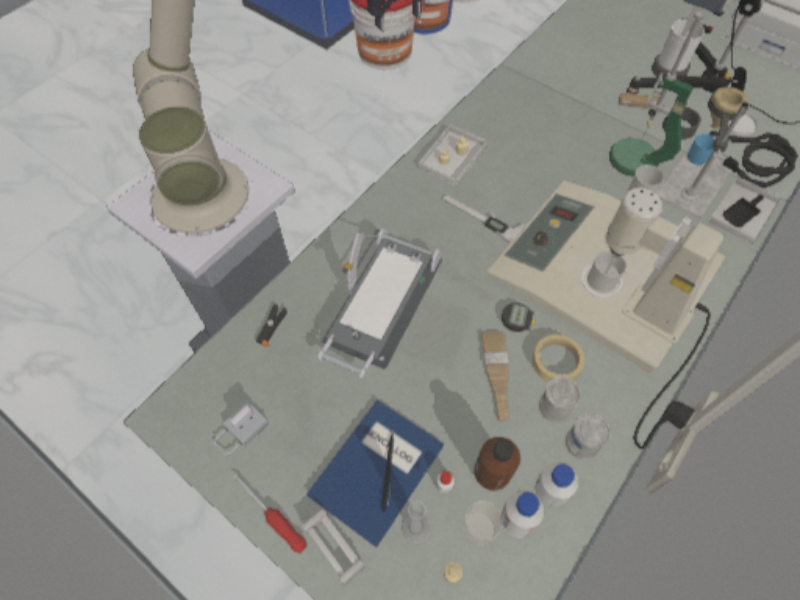

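The top view shows the tester with its hinge at (350,325) and bar at (475,297). The sled is at (557,328) with its loop to the right. The side view shows the same layout: sled (243,423), hook and bar near (350,355). I'll make a zoomed composite and coarse positions.

```bash
python3 - <<'E'
from h import *
Ct,it,dt=load('top0'); Cs,is_,ds=load('side0')
k=.64
for n,u,v,z in [('sled rib',557,325,.06),('loop end',578,331,.012),('bar a',472,279,.05),('bar b',483,315,.05),('panel L',362,325,.058),('hinge near corner',355,350,.05)]:
    print(n,np.round(onz(Ct,u*k,v*k,z),3), np.round(pt(Ct,dt,u*k,v*k),3))
for n,u,v,z in [('sled rib',243,415,.06),('loop end',220,440,.012),('bar a',325,353,.05),('bar b',370,370,.05)]:
    print(n,np.round(onz(Cs,u*k,v*k,z),3), np.round(pt(Cs,ds,u*k,v*k),3))
def crop(im,u0,v0,w,h,s): return cv2.resize(im[v0:v0+h,u0:u0+w],None,fx=s,fy=s,interpolation=cv2.INTER_CUBIC)
A=crop(it,215,170,100,75,4);B=crop(is_,195,140,100,75,4);Cc=crop(it,330,190,100,75,4);D=crop(is_,120,245,100,75,4)
cv2.imwrite('pics/c.png',np.vstack([np.hstack([A,B]),np.hstack([Cc,D])]))
E
```

```text
sled rib [ 0.495 -0.326  0.06 ] [ 0.496 -0.326  0.056]
loop end [ 0.484 -0.387  0.012] [ 0.484 -0.389  0.002]
bar a [ 0.609 -0.127  0.05 ] [ 0.608 -0.126  0.059]
bar b [ 0.521 -0.152  0.05 ] [ 0.526 -0.157 -0.001]
panel L [0.499 0.139 0.058] [0.499 0.138 0.063]
hinge near corner [0.44  0.156 0.05 ] [0.441 0.159 0.019]
sled rib [ 0.497 -0.327  0.06 ] [ 0.498 -0.327  0.061]
loop end [ 0.477 -0.381  0.012] [ 0.473 -0.38   0.002]
bar a [ 0.527 -0.142  0.05 ] [ 0.529 -0.144  0.054]
bar b [ 0.617 -0.117  0.05 ] [ 0.601 -0.101  0.   ]
```

View pics/c.png

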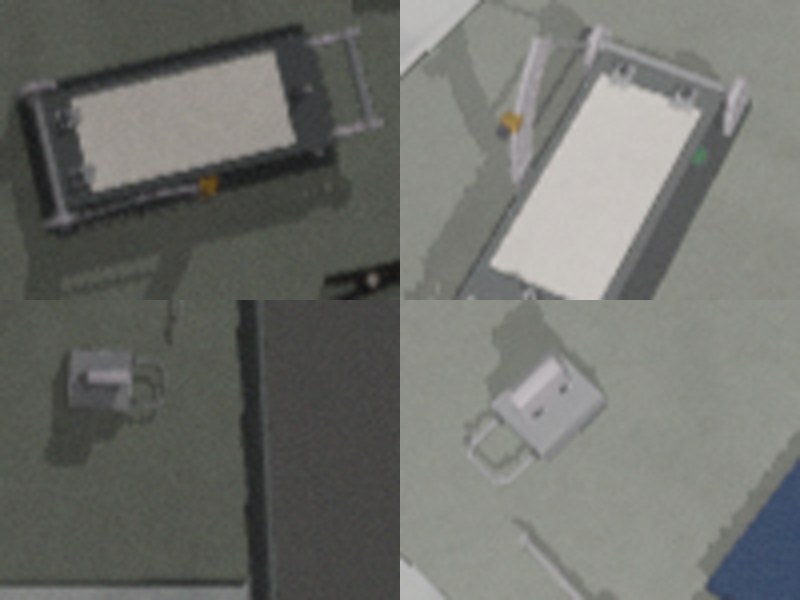

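```bash
cat >> h.py <<'E'
from scipy.spatial.transform import Rotation as R
def delta(p,Rt,s=None):
    s=s or sensors.observe(); R0=np.array(s['tool_rot'])
    print('T',s['time_s'],'t',np.round(R0.T@(np.array(p)-s['position']),4).tolist(),'dr',np.round(R.from_matrix(R0.T@Rt).as_rotvec(),4).tolist(),'pos',np.round(s['position'],4),'F',np.round(s['ft_force'],1),'w',round(s['grip_width'],4))
def down(a): # tool pointing down, tool y at world angle a deg
    a=np.radians(a); y=np.array([np.cos(a),np.sin(a),0]);x=np.array([0,0,-1.]);return np.c_[x,y,np.cross(x,y)]
E
python3 - <<'E'
from h import *
s=sensors.observe();C=cam('wrist');R0=np.array(s['tool_rot'])
print(np.round(R0.T@(C[3][:3,3]-s['position']),3),np.round(R0.T@C[3][:3,:3],2).tolist(),C[:3])
delta([.47,-.33,.26],down(0)); delta([.47,-.33,.26],down(180))
E
```

```text
[-0.143  0.001 -0.074] [[0.0, -0.29, 0.96], [1.0, -0.0, -0.0], [0.0, 0.96, 0.29]] (np.float64(314.4648783968189), 247.38589446476126, 192.86590619505475)
T 0.15 t [-0.0285, -0.6976, 0.555] dr [1.219, 0.0005, 0.0011] pos [0.1894 0.5161 0.2309] F [-0.  -0.4 -0.1] w 0.0855
T 0.15 t [-0.0285, -0.6976, 0.555] dr [-1.9226, -0.0012, 0.0005] pos [0.1894 0.5161 0.2309] F [-0.  -0.4 -0.1] w 0.0855
```

```bash

A='{"hand":[0,0,0,0,0],"translation":[[-0.02,-0.04,0.03],[-0.03,-0.08,0.06],[-0.03,-0.11,0.09],[-0.03,-0.14,0.12],[-0.03,-0.17,0.139]],"dr":[[0,0,0],[0,0,0],[0,0,0],[0,0,0],[0,0,0]]}'
python3 -m crank '{"hand":[0,0,0,0,0],"translation":[[-0.02,-0.035,0.03],[-0.03,-0.07,0.058],[-0.03,-0.105,0.085],[-0.03,-0.14,0.112],[-0.03,-0.174,0.139]],"dr":[[0,0,0],[0,0,0],[0,0,0],[0,0,0],[0,0,0]]}'
python3 -m crank '{"hand":[0,0,0,0,0],"translation":[[0,-0.035,0.03],[0,-0.07,0.058],[0,-0.105,0.085],[0,-0.14,0.112],[0,-0.174,0.139]],"dr":[[0,0,0],[0,0,0],[0,0,0],[0,0,0],[0,0,0]]}'
python3 -m crank '{"hand":[0,0,0,0,0],"translation":[[0,-0.035,0.03],[0,-0.07,0.058],[0,-0.105,0.085],[0,-0.14,0.112],[0,-0.174,0.139]],"dr":[[0,0,0],[0,0,0],[0,0,0],[0,0,0],[0,0,0]]}'
python3 -m crank '{"hand":[0,0,0,0,0],"translation":[[0,-0.035,0.03],[0,-0.07,0.058],[0,-0.105,0.085],[0,-0.14,0.112],[0,-0.174,0.139]],"dr":[[0.12,0,0],[0.25,0,0],[0.37,0,0],[0.49,0,0],[0.61,0,0]]}'
python3 -m crank '{"hand":[0,0,0,0,0],"translation":[[0,0,0],[0,0,0],[0,0,0],[0,0,0],[0,0,0]],"dr":[[0.12,0,0],[0.25,0,0],[0.37,0,0],[0.49,0,0],[0.61,0,0]]}'
python3 -m crank '{"hand":[0],"translation":[[0,0,0]],"dr":[[0,0,0]]}'
python3 - <<'E'
from h import *
delta([.47,-.33,.26],down(0))
C,im,d=snap('wrist','w1')
cv2.imwrite('pics/d.png',cv2.resize(im,(800,600)))
E
```

```text
time_s: 0.65
position: [0.26, 0.3034, 0.2613]
tool_rot: [[0.0, 0.344, 0.939], [-0.0, 0.939, -0.344], [-1.0, -0.0, 0.0]]
ft_force: [0.5, -0.3, 0.2]
grip_width: 0.0852
time_s: 1.15
position: [0.3305, 0.0921, 0.2614]
tool_rot: [[0.0, 0.345, 0.939], [-0.0, 0.939, -0.345], [-1.0, 0.0, 0.0]]
ft_force: [0.0, 1.0, 0.2]
grip_width: 0.0854
time_s: 1.65
position: [0.4012, -0.1194, 0.2612]
tool_rot: [[-0.0, 0.345, 0.939], [0.0, 0.939, -0.345], [-1.0, 0.0, -0.0]]
ft_force: [1.1, 0.9, 0.3]
grip_width: 0.0855
time_s: 2.15
position: [0.4718, -0.3305, 0.2609]
tool_rot: [[-0.0, 0.823, 0.568], [0.0, 0.568, -0.823], [-1.0, -0.0, -0.001]]
ft_force: [1.4, -0.4, 0.8]
grip_width: 0.0855
time_s: 2.65
position: [0.4715, -0.3286, 0.261]
tool_rot: [[-0.001, 1.0, -0.006], [0.001, -0.006, -1.0], [-1.0, -0.001, -0.001]]
ft_force: [0.3, -0.6, -0.5]
grip_width: 0.0856
time_s: 2.75
position: [0.4716, -0.3286, 0.261]
tool_rot: [[-0.0, 1.0, -0.002], [0.0, -0.002, -1.0], [-1.0, -0.0, -0.0]]
ft_force: [0.0, -0.5, -0.7]
grip_width: 0.0855
T 2.75 t [0.001, -0.0016, 0.0014] dr [-0.002, -0.0004, 0.0004] pos [ 0.4716 -0.3286  0.261 ] F [ 0.  -0.5 -0.7] w 0.0855
```

View pics/d.png

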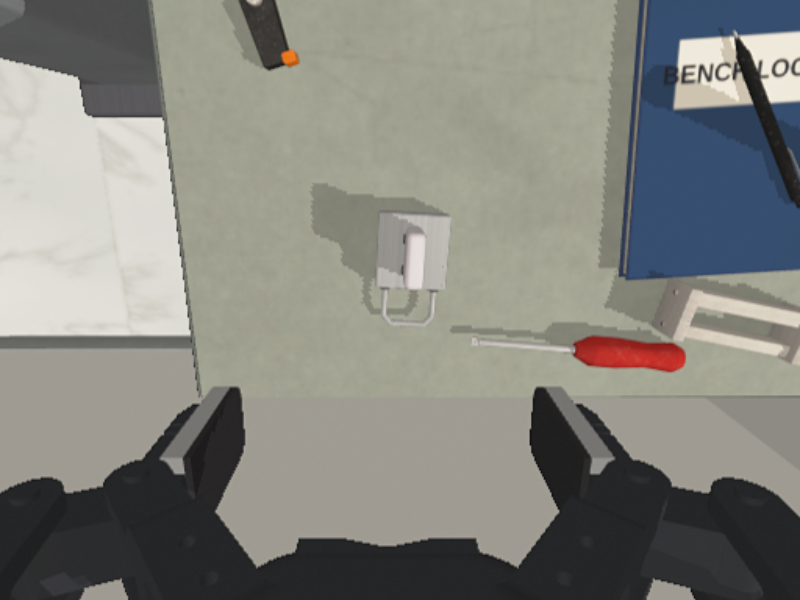

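The wrist view shows the sled block with corners (380,212)–(446,290), rib at (415,260), and loop cross bar at (408,323). The screwdriver tip at (475,341) is close by.

```bash
python3 - <<'E'
from h import *
C,im,d=load('w1'); k=.64
V,U=np.mgrid[125:215,225:300]
P=np.array([pt(C,d,u,v) for u,v in zip(U.ravel(),V.ravel())])
for lo,hi,n in((.05,.075,'rib'),(.018,.03,'blk'),(.007,.017,'loop')):
    Q=P[(P[:,2]>lo)&(P[:,2]<hi)]
    r=cv2.minAreaRect((Q[:,:2]*1000).astype(np.float32)); print(n,len(Q),np.round(Q.mean(0),4),r,np.round(np.median(Q[:,2]),4))
for u,v in((409,323),(386,318),(433,318)): print(np.round(onz(C,u*k,v*k,.012),4))
for u,v in((380,212),(449,214),(446,290),(377,289)): print(np.round(onz(C,u*k,v*k,.024),4))
Q=P[(P[:,2]>.05)]; c=Q.mean(0); print('extents',Q.min(0),Q.max(0))
# two-view check of rib centre with side cam
Cs,_,_=load('side0'); o1,d1=ray(C,415*k,260*k); o2,d2=ray(Cs,243*k,415*k)
a=np.linalg.lstsq(np.c_[d1,-d2],o2-o1,rcond=None)[0]; print(o1+d1*a[0],o2+d2*a[1])
E
```

```text
rib 460 [ 0.4912 -0.3267  0.0599] ((491.5026550292969, -327.4851379394531), (40.87844467163086, 13.921448707580566), 86.67536926269531) 0.0603
blk 1673 [ 0.4911 -0.3251  0.0239] ((491.56097412109375, -328.16650390625), (60.268733978271484, 56.03665542602539), 86.72665405273438) 0.0239
loop 279 [ 0.4892 -0.3682  0.0134] ((488.99139404296875, -345.5987243652344), (95.56908416748047, 52.22154235839844), 86.16104125976562) 0.0136
[ 0.4903 -0.3919  0.012 ]
[ 0.4709 -0.3874  0.012 ]
[ 0.5104 -0.3874  0.012 ]
[ 0.4665 -0.2975  0.024 ]
[ 0.5194 -0.2992  0.024 ]
[ 0.5191 -0.3596  0.024 ]
[ 0.4638 -0.3587  0.024 ]
extents [ 0.47226536 -0.347852    0.05044454] [ 0.49895991 -0.25353434  0.40383424]
[ 0.49221028 -0.32877662  0.05323615] [ 0.49404381 -0.32599505  0.0527435 ]
```

```bash
python3 - <<'E'
from h import *
delta([.4915,-.3278,.030],down(-3.3))
E
python3 -m crank '{"hand":[0,0,0,0,0],"translation":[[0,0.01,0],[0.05,0.02,0],[0.1,0.02,0],[0.14,0.02,0],[0.17,0.02,0]],"dr":[[0.057,0,0],[0.057,0,0],[0.057,0,0],[0.057,0,0],[0.057,0,0]]}'
python3 -m crank '{"hand":[0],"translation":[[0,0,0]],"dr":[[0,0,0]]}'
python3 - <<'E'
from h import *
delta([.4915,-.3278,.030],down(-3.3))
E
```

```text
T 2.8 t [0.2311, 0.02, -0.0007] dr [0.0591, -0.0004, 0.0004] pos [ 0.4716 -0.3286  0.2611] F [0.4 0.2 0.3] w 0.0853
time_s: 3.3
position: [0.4909, -0.3279, 0.0885]
tool_rot: [[-0.002, 0.999, -0.054], [0.002, -0.054, -0.999], [-1.0, -0.002, -0.002]]
ft_force: [0.6, -0.7, 0.3]
grip_width: 0.0856
time_s: 3.4
position: [0.4901, -0.3272, 0.0875]
tool_rot: [[-0.006, 0.998, -0.055], [0.006, -0.055, -0.998], [-1.0, -0.006, -0.006]]
ft_force: [0.2, 0.4, 0.4]
grip_width: 0.0855
T 3.4 t [0.0574, 0.0018, 0.0008] dr [0.0024, -0.0055, 0.0062] pos [ 0.4901 -0.3272  0.0875] F [0.2 0.4 0.4] w 0.0855
```

```bash

python3 -m crank '{"hand":[0,0,0,0,0],"translation":[[0.015,0.001,0],[0.03,0.001,0],[0.045,0.001,0],[0.055,0.001,0],[0.055,0.001,0]],"dr":[[0,0,0],[0,0,0],[0,0,0],[0,0,0],[0,0,0]]}'
python3 -m crank '{"hand":[90,150,200,230,230],"translation":[[0,0,0],[0,0,0],[0,0,0],[0,0,0],[0,0,0]],"dr":[[0,0,0],[0,0,0],[0,0,0],[0,0,0],[0,0,0]]}' 50
python3 -m crank '{"hand":[240,240,240,240,240],"translation":[[0,0,0],[0,0,0],[0,0,0],[0,0,0],[0,0,0]],"dr":[[0,0,0],[0,0,0],[0,0,0],[0,0,0],[0,0,0]]}' 50
```

```text
time_s: 3.9
position: [0.4927, -0.3288, 0.0364]
tool_rot: [[-0.0, 0.998, -0.057], [0.0, -0.057, -0.998], [-1.0, -0.0, -0.0]]
ft_force: [0.3, 0.0, -0.2]
grip_width: 0.0851
time_s: 4.4
position: [0.4927, -0.3288, 0.0367]
tool_rot: [[0.0, 0.998, -0.058], [-0.0, -0.058, -0.998], [-1.0, 0.0, 0.0]]
ft_force: [0.0, 3.6, 10.9]
grip_width: 0.0129
time_s: 4.9
position: [0.4928, -0.3289, 0.0367]
tool_rot: [[0.0, 0.998, -0.058], [-0.0, -0.058, -0.998], [-1.0, 0.0, 0.0]]
ft_force: [0.4, 0.5, 5.9]
grip_width: 0.013
```

```bash

python3 -m crank '{"hand":[240,240,240,240,240],"translation":[[-0.02,0,0],[-0.05,0,0],[-0.09,0,0],[-0.14,0,0],[-0.18,0,0]],"dr":[[0,0,0],[0,0,0],[0,0,0],[0,0,0],[0,0,0]]}'
python3 -m crank '{"hand":[240,240,240,240,240],"translation":[[0,0.01,-0.04],[0,0.01,-0.09],[0,0.02,-0.14],[0,0.02,-0.19],[0,0.03,-0.23]],"dr":[[0,0,0],[-0.07,0,0],[-0.14,0,0],[-0.21,0,0],[-0.277,0,0]]}'
python3 -m crank '{"hand":[240,240],"translation":[[0,0,0],[0,0,0]],"dr":[[0,0,0],[0,0,0]]}'
python3 - <<'E'
from h import *
delta([.546,-.035,.22],down(12.6))
C,im,d=snap('wrist','w2')
cv2.imwrite('pics/e.png',cv2.resize(im,(800,600)))
E
```

```text
time_s: 5.4
position: [0.4924, -0.3285, 0.218]
tool_rot: [[-0.0, 0.998, -0.058], [0.0, -0.058, -0.998], [-1.0, -0.0, -0.0]]
ft_force: [0.7, 0.1, -3.5]
grip_width: 0.0133
time_s: 5.9
position: [0.5348, -0.0981, 0.2155]
tool_rot: [[-0.003, 0.975, 0.221], [0.001, 0.221, -0.975], [-1.0, -0.002, -0.002]]
ft_force: [0.2, -0.4, -3.2]
grip_width: 0.0129
time_s: 6.1
position: [0.5357, -0.0999, 0.2155]
tool_rot: [[-0.002, 0.976, 0.219], [0.0, 0.219, -0.976], [-1.0, -0.002, -0.001]]
ft_force: [-0.3, -1.4, -3.8]
grip_width: 0.0133
T 6.1 t [-0.0045, 0.0243, -0.0611] dr [0.0008, -0.0008, 0.0016] pos [ 0.5357 -0.0999  0.2155] F [-0.3 -1.4 -3.8] w 0.0133
```

View pics/e.png

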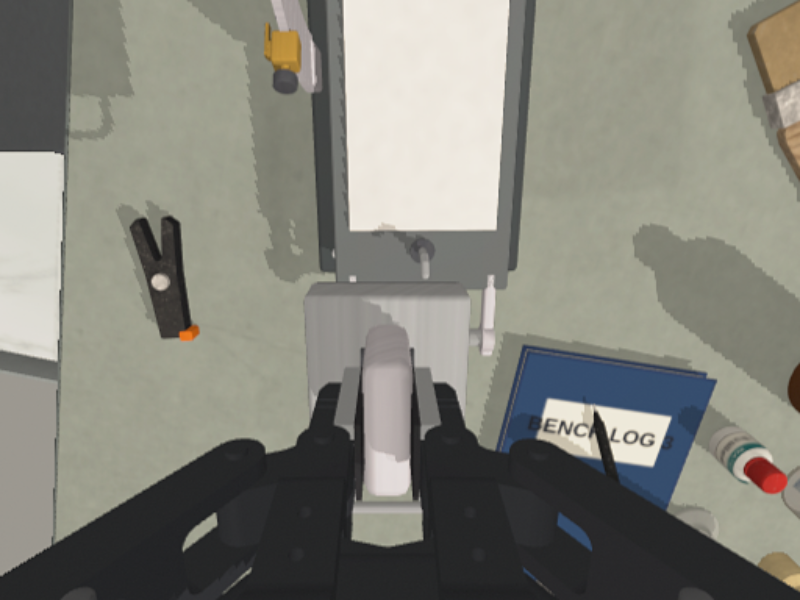

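The view shows the hook base at (420,248), its tip at (424,272), the panel end edge from (350,231) to (497,230), the held sled's block back edge from (306,284) to (469,284), and the clip at (285,50).

```bash
python3 - <<'E'
from h import *
C,im,d=load('w2'); k=.64
m=((im.min(2)>215)).astype(np.uint8); m[:, :200]=0; m[160:]=0; m[:,345:]=0
cs,_=cv2.findContours(m,0,2); c=max(cs,key=cv2.contourArea); print(cv2.boundingRect(c))
dz=[pt(C,d,u,v)[2] for u,v in((270,60),(270,120),(250,140))]; print('panel z',np.round(dz,4))
L=[];Rr=[]
for v in range(5,140,3):
    us=np.where(m[v])[0]; L.append(onz(C,us.min(),v,.058)[:2]);Rr.append(onz(C,us.max()+1,v,.058)[:2])
B=[]
for u in range(232,312,3):
    B.append(onz(C,u,np.where(m[:,u])[0].max()+1,.058)[:2])
out={}
for n,Q in(('L',L),('R',Rr),('B',B)):
    vx,vy,x,y=cv2.fitLine(np.array(Q,np.float32),cv2.DIST_HUBER,0,1e-4,1e-4).ravel(); out[n]=(x,y,vx,vy); print(n,x,y,np.degrees(np.arctan2(vy,vx)))
print('corners',onz(C,350*k,231*k,.058),onz(C,496.5*k,230.5*k,.058))
for n,u,v,z in(('hookbase',420,248,.055),('hookbend',421,250,.074),('tip',425,274,.084)): print(n,np.round(onz(C,u*k,v*k,z),4),np.round(pt(C,d,u*k,v*k),4))
for u,v in((308,296),(467,296),(388,290),(388,310)): print('sled',np.round(pt(C,d,u*k,v*k),4))
for u,v in((306,284),(469,284)): print('edge',np.round(onz(C,u*k,v*k,pt(C,d,388*k,305*k)[2]),4))
for u,v in((388,350),(388,450)): print('rib',np.round(pt(C,d,u*k,v*k),4))
print('clip',np.round([pt(C,d,u*k,v*k) for u,v in((285,45),(300,72),(312,80))],4))
E
```

```text
(220, 0, 106, 147)
panel z [0.0574 0.0591 0.0582]
L 0.48870233 0.005122829 -76.87234
R 0.57757586 0.016159954 -76.92978
B 0.5526559 -0.06584305 12.658971
corners [ 0.50759563 -0.07678818  0.058     ] [ 0.59497075 -0.05684845  0.058     ]
hookbase [ 0.5522 -0.0781  0.055 ] [ 0.5511 -0.0764  0.0654]
hookbend [ 0.5511 -0.0759  0.074 ] [ 0.5517 -0.0769  0.0687]
tip [ 0.5556 -0.0872  0.084 ] [ 0.5554 -0.0871  0.0848]
sled [ 0.5043 -0.0769  0.2024]
sled [ 0.5558 -0.0655  0.2016]
sled [ 0.53   -0.0703  0.1979]
sled [ 0.5311 -0.0754  0.2037]
edge [ 0.503  -0.0728  0.2028]
edge [ 0.5551 -0.0611  0.2028]
rib [ 0.5321 -0.0795  0.2278]
rib [ 0.5374 -0.1032  0.2408]
clip [[0.4666 0.0071 0.1214]
 [0.4679 0.0016 0.0855]
 [0.4691 0.0023 0.0532]]
```

```bash
python3 - <<'E'
from h import *
delta([.545,-.04,.13],down(13.))
E
python3 -m crank '{"hand":[240,240,240,240,240],"translation":[[0,0.005,-0.03],[0,0.022,-0.056],[0.03,0.022,-0.056],[0.06,0.022,-0.056],[0.085,0.022,-0.056]],"dr":[[-0.006,0,0],[-0.006,0,0],[-0.006,0,0],[-0.006,0,0],[-0.006,0,0]]}'
python3 -m crank '{"hand":[240,240],"translation":[[0,0,0],[0,0,0]],"dr":[[0,0,0],[0,0,0]]}'
python3 - <<'E'
from h import *
delta([.545,-.04,.13],down(13.))
C,im,d=snap('wrist','w3'); Cs,ims,dss=snap('side','s3')
cv2.imwrite('pics/f.png',np.vstack([im,cv2.resize(ims[140:260,190:310],(512,512),interpolation=cv2.INTER_CUBIC)[:212+200]])[:600] if 0 else np.hstack([cv2.resize(im,(400,300)),cv2.resize(ims[150:255,180:320],(400,300),interpolation=cv2.INTER_CUBIC)]))
E
```

```text
T 6.15 t [0.0856, 0.0225, -0.0574] dr [-0.0079, -0.0006, 0.0015] pos [ 0.5356 -0.1009  0.2156] F [ 0.1 -0.6 -4.1] w 0.0134
time_s: 6.65
position: [0.5446, -0.0425, 0.1295]
tool_rot: [[-0.002, 0.975, 0.221], [0.0, 0.221, -0.975], [-1.0, -0.002, -0.001]]
ft_force: [-0.2, 0.1, -5.5]
grip_width: 0.0132
time_s: 6.85
position: [0.5454, -0.0425, 0.1317]
tool_rot: [[-0.0, 0.975, 0.222], [-0.0, 0.222, -0.975], [-1.0, -0.0, 0.0]]
ft_force: [0.5, -0.2, -3.6]
grip_width: 0.0132
T 6.85 t [0.0017, 0.0001, -0.0025] dr [-0.0035, 0.0, 0.0002] pos [ 0.5454 -0.0425  0.1317] F [ 0.5 -0.2 -3.6] w 0.0132
```

View pics/f.png

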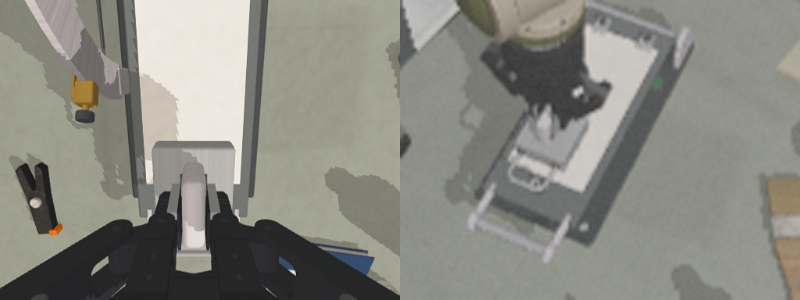

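```bash
python3 - <<'E'
from h import *
C,im,_=load('s3'); d=np.array([.225,-.9744,0]);hk=np.array([.5535,-.0785,0])
u0,v0=205,190;s=10
g=cv2.resize(im[v0:v0+55,u0:u0+60],None,fx=s,fy=s,interpolation=cv2.INTER_CUBIC)
P=np.array([.5454,-.0425,0])-.0024*d
for n,p,c in(('loop',P+.063*d+[0,0,.107],(0,0,255)),('hookbase',hk+[0,0,.055],(0,255,0)),('tip',hk+.009*d+[0,0,.084],(255,0,0)),('barmid',hk+.06*d+[0,0,.05],(0,255,255))):
    u,v=proj(C,p); q=(int((u-u0+.5)*s),int((v-v0+.5)*s)); print(n,q); cv2.drawMarker(g,q,c,cv2.MARKER_CROSS,16,2)
cv2.imwrite('pics/g.png',g)
E
```

```text
loop (190, 238)
hookbase (239, 254)
tip (219, 233)
barmid (147, 426)
```

View pics/g.png

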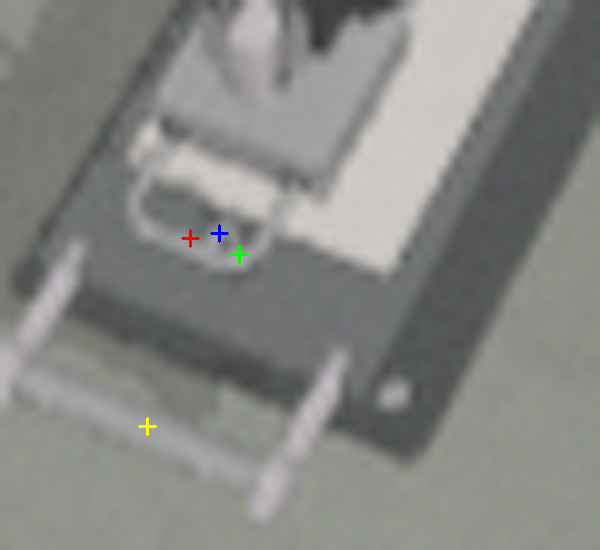

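The side crop shows the loop crossbar centred near (190,250), within about 3 mm of prediction, and surrounding the hook. I'm lowering it.

```bash

python3 -m crank '{"hand":[240,240,240,240,240],"translation":[[0,0,-0.003],[0.01,0,-0.003],[0.018,0,-0.003],[0.026,0,-0.003],[0.032,0,-0.003]],"dr":[[-0.004,0,0],[-0.004,0,0],[-0.004,0,0],[-0.004,0,0],[-0.004,0,0]]}'
python3 -m crank '{"hand":[240,240,240],"translation":[[0.002,0,0],[0.004,0,0],[0.004,0,0]],"dr":[[0,0,0],[0,0,0],[0,0,0]]}'
```

```text
time_s: 7.45
position: [0.5443, -0.0384, 0.0983]
tool_rot: [[-0.001, 0.974, 0.227], [0.0, 0.227, -0.974], [-1.0, -0.001, -0.001]]
ft_force: [0.4, 0.6, -3.0]
grip_width: 0.0129
time_s: 7.75
position: [0.5446, -0.0385, 0.0952]
tool_rot: [[-0.0, 0.974, 0.227], [0.0, 0.227, -0.974], [-1.0, -0.0, -0.0]]
ft_force: [0.7, 0.0, -3.8]
grip_width: 0.0131
```

```bash

python3 -m crank '{"hand":[240,240,240],"translation":[[0.0005,0,0],[0.001,0,0],[0.001,0,0]],"dr":[[0,0,0],[0,0,0],[0,0,0]]}'
python3 -m crank '{"hand":[240,240,240],"translation":[[0.0005,0,0],[0.001,0,0],[0.001,0,0]],"dr":[[0,0,0],[0,0,0],[0,0,0]]}'
python3 -m crank '{"hand":[240,240,240,240,240],"translation":[[0,0,-0.003],[0,0,-0.006],[0,0,-0.009],[0,0,-0.011],[0,0,-0.011]],"dr":[[0,0,0],[0,0,0],[0,0,0],[0,0,0],[0,0,0]]}'
```

```text
time_s: 8.05
position: [0.5447, -0.0386, 0.0948]
tool_rot: [[0.001, 0.974, 0.227], [-0.0, 0.227, -0.974], [-1.0, 0.001, 0.0]]
ft_force: [-1.6, 0.4, -0.1]
grip_width: 0.013
time_s: 8.35
position: [0.5449, -0.0387, 0.0947]
tool_rot: [[0.002, 0.974, 0.227], [-0.001, 0.227, -0.974], [-1.0, 0.001, 0.001]]
ft_force: [-3.2, -0.8, 8.5]
grip_width: 0.0125
time_s: 8.85
position: [0.5433, -0.0283, 0.0948]
tool_rot: [[0.004, 0.974, 0.227], [-0.002, 0.227, -0.974], [-1.0, 0.004, 0.003]]
ft_force: [0.7, -2.0, 6.6]
grip_width: 0.0132
```

```bash

python3 -m crank '{"hand":[200,160,130,130,130],"translation":[[0,0,0],[0,0,0],[0,0,0],[0,0,0],[0,0,0]],"dr":[[0,0,0],[0,0,0],[0,0,0],[0,0,0],[0,0,0]]}'
python3 -m crank '{"hand":[130,130,130,130,130],"translation":[[-0.02,0,0],[-0.05,0,0],[-0.09,0,0],[-0.13,0,0],[-0.155,0,0]],"dr":[[0,0,0],[0,0,0],[0,0,0],[0,0,0],[0,0,0]]}'
python3 -m crank '{"hand":[130,130],"translation":[[0,0,0],[0,0,0]],"dr":[[0,0,0],[0,0,0]]}'
python3 - <<'E'
from h import *
delta([.5433,-.0283,.25],down(13))
C,im,d=snap('wrist','w4'); Cs,ims,dss=snap('side','s4')
g=cv2.resize(ims[180:260,190:290],(480,384),interpolation=cv2.INTER_CUBIC)
cv2.imwrite('pics/i.png',np.hstack([im[:,140:400],g]))
E
```

```text
time_s: 9.35
position: [0.542, -0.0278, 0.0932]
tool_rot: [[-0.0, 0.974, 0.227], [0.0, 0.227, -0.974], [-1.0, -0.0, -0.0]]
ft_force: [-0.2, 0.1, 0.1]
grip_width: 0.0418
time_s: 9.85
position: [0.5424, -0.0278, 0.2514]
tool_rot: [[0.003, 0.974, 0.227], [-0.001, 0.227, -0.974], [-1.0, 0.003, 0.002]]
ft_force: [0.8, 0.4, -0.9]
grip_width: 0.042
time_s: 10.05
position: [0.5419, -0.0277, 0.248]
tool_rot: [[-0.0, 0.974, 0.227], [0.0, 0.227, -0.974], [-1.0, -0.0, -0.0]]
ft_force: [0.2, 0.1, -0.4]
grip_width: 0.0419
T 10.05 t [-0.002, 0.0013, 0.0009] dr [0.0021, -0.0001, 0.0001] pos [ 0.5419 -0.0277  0.248 ] F [ 0.2  0.1 -0.4] w 0.0419
```

View pics/i.png

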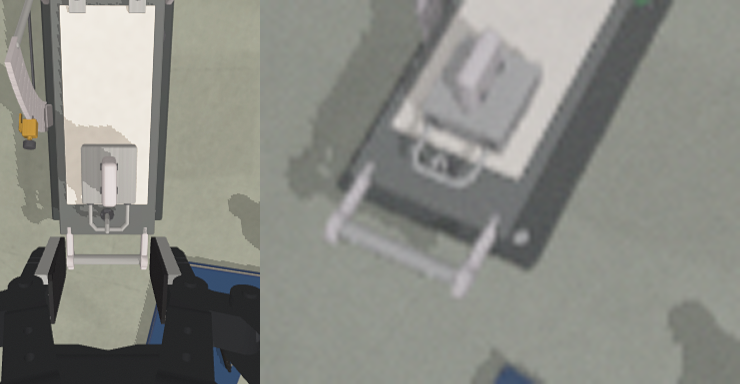

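The sled sits on the panel with the loop around the hook. In the wrist picture the bar is at x 210–287, row 259, and the clip is near (168,128). Next I'll measure the bar and clip.

```bash
python3 - <<'E'
from h import *
ex=np.array([np.cos(np.radians(13)),np.sin(np.radians(13)),0]); ey=np.array([-ex[1],ex[0],0])
hk=np.array([.5535,-.0785,0]); H=hk+.240*ey+[0,0,.05]; print('H',H)
fr=lambda p: np.round([(p-H)@ex,(p-H)@ey,p[2]-H[2]],4)
rays=[]
for n in('w2','w3','w4','top0','side0'):
    C,im,d=load(n); h=cv2.cvtColor(im,cv2.COLOR_BGR2HSV)
    m=cv2.inRange(h,(10,130,90),(28,255,255)); 
    # restrict near expected
    u,v=proj(C,H-.066*ex-.12*ey+np.array([0,0,.075])); M=np.zeros_like(m); cv2.circle(M,(int(u),int(v)),45,255,-1); m&=M
    q=cv2.moments(m,True); 
    if q['m00']<5: print(n,'none',u,v); continue
    cu,cv_=q['m10']/q['m00'],q['m01']/q['m00']; o,r=ray(C,cu,cv_); r=r/np.linalg.norm(r)
    t=((H-.066*ex-o)@ex)/(r@ex); P=o+r*t
    vs,us=np.where(m>0); D=np.median([fr(pt(C,d,a,b)) for a,b in zip(us,vs)],0)
    print(n,int(q['m00']),(round(cu,1),round(cv_,1)),'depth med',np.round(D,4),'ang',np.degrees(np.arctan2(D[2],-D[1])))
    rays.append((n,o,r))
def tri(names):
    A=np.zeros((3,3));b=np.zeros(3)
    for n,o,r in rays:
        if n in names: Q=np.eye(3)-np.outer(r,r);A+=Q;b+=Q@o
    p=np.linalg.solve(A,b);f=fr(p);print(names,f,'ang',np.degrees(np.arctan2(f[2],-f[1])),'rad',np.hypot(f[1],f[2]))
for s in(('w2','side0'),('w3','side0'),('w4','side0'),('w3','w4'),('w2','w3','w4','side0','top0')): tri(s)
C,im,d=load('w4')
for u in(212,249,286): print('bar',np.round(onz(C,u,259,.05),4),fr(onz(C,u,259,.05)),np.round(pt(C,d,u,259),4))
for n,uv in(('panel end L',(205.,205)),('hinge bracket',(217,5))): print(n,fr(onz(C,*uv,.058)))
c=cv2.resize(im[80:160,150:230],(600,600),interpolation=cv2.INTER_CUBIC);cv2.imwrite('pics/j.png',c)
E
```

```text
H [0.49951175 0.15534882 0.05      ]
w2 505 (180.4, 30.9) depth med [-0.0666 -0.1381  0.0715] ang 27.372444723446314
w3 627 (104.9, 111.3) depth med [-0.0669 -0.1344  0.0699] ang 27.478458316797816
w4 350 (168.0, 127.6) depth med [-0.0664 -0.1377  0.071 ] ang 27.292682514449265
top0 9 (266.6, 215.7) depth med [-0.065  -0.1353  0.0727] ang 28.250225944453508
side0 none 225.6348951633407 164.2529636481714
('w2', 'side0') [-0.0304 -0.1729  0.2589] ang 56.263993774232304 rad 0.31132558519980336
('w3', 'side0') [-0.0037 -0.1285  0.2135] ang 58.957378026318786 rad 0.2491876802733233
('w4', 'side0') [ 0.0543 -0.0933  0.5559] ang 80.47250631481619 rad 0.5636751724175901
('w3', 'w4') [-0.0652 -0.1356  0.0749] ang 28.914499330925466 rad 0.15491084532723975
('w2', 'w3', 'w4', 'side0', 'top0') [-0.0665 -0.1362  0.0705] ang 27.367039454445056 rad 0.1533645656597377
bar [ 0.5259 -0.1469  0.05  ] [-0.0423 -0.3004 -0.    ] [ 0.5259 -0.1425  0.0577]
bar [ 0.5695 -0.1367  0.05  ] [ 0.0025 -0.3003 -0.    ] [ 0.5686 -0.133   0.0569]
bar [ 0.6131 -0.1265  0.05  ] [ 0.0473 -0.3002 -0.    ] [ 0.611  -0.1224  0.058 ]
panel end L [-0.047  -0.2285  0.008 ]
hinge bracket [-0.0284 -0.0304  0.008 ]
```

View pics/j.png

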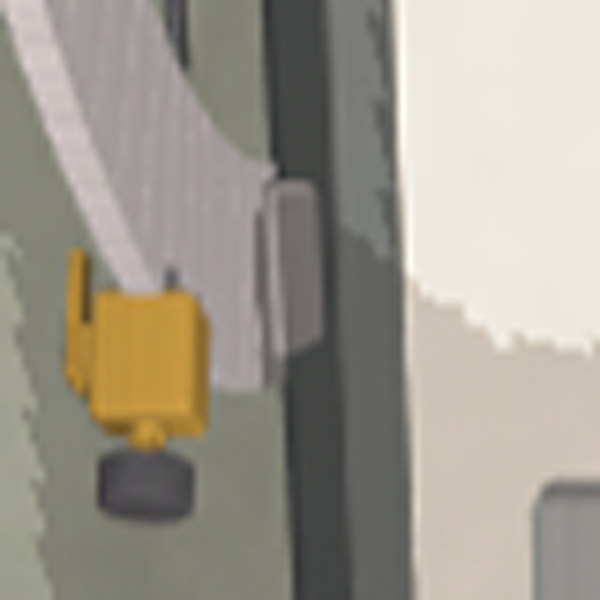

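The zoomed crop shows the clip straddling the scale rim, body centred at about (150,365). Its angle comes out at about 27–28°. Next I'll move over the bar and turn 90°.

```bash

python3 -m crank '{"hand":[185,185,185,185,185],"translation":[[0,0,0.03],[0,0.002,0.07],[0,0.002,0.113],[0,0.002,0.113],[0,0.002,0.113]],"dr":[[-0.05,0,0],[-0.15,0,0],[-0.28,0,0],[-0.42,0,0],[-0.55,0,0]]}'
python3 -m crank '{"hand":[185,185,185,185,185],"translation":[[0,0,0],[0,0,0],[0,0,0],[0,0,0],[0,0,0]],"dr":[[-0.14,0,0],[-0.28,0,0],[-0.42,0,0],[-0.56,0,0],[-0.7,0,0]]}'
python3 -m crank '{"hand":[185,185,185,185,185],"translation":[[0,0,0],[0,0,0],[0,0,0],[0,0,0],[0,0,0]],"dr":[[-0.14,0,0],[-0.28,0,0],[-0.319,0,0],[-0.319,0,0],[-0.319,0,0]]}'
python3 - <<'E'
from h import *
delta([.569,-.137,.033],down(103))
E
```

```text
time_s: 10.65
position: [0.5694, -0.1386, 0.2463]
tool_rot: [[-0.003, 0.709, 0.705], [0.001, 0.705, -0.709], [-1.0, -0.001, -0.003]]
ft_force: [-0.1, -0.1, 0.1]
grip_width: 0.023
time_s: 11.15
position: [0.5693, -0.1373, 0.2468]
tool_rot: [[-0.003, 0.086, 0.996], [0.001, 0.996, -0.086], [-1.0, 0.001, -0.003]]
ft_force: [0.0, -0.4, -0.6]
grip_width: 0.0236
time_s: 11.65
position: [0.5695, -0.1373, 0.2474]
tool_rot: [[-0.002, -0.224, 0.975], [0.001, 0.975, 0.224], [-1.0, 0.001, -0.001]]
ft_force: [0.1, -0.4, 0.1]
grip_width: 0.0233
T 11.65 t [0.2144, 0.0002, -0.0001] dr [-0.001, -0.0013, -0.001] pos [ 0.5695 -0.1373  0.2474] F [ 0.1 -0.4  0.1] w 0.0233
```

```bash

python3 -m crank '{"hand":[185,185,185,185,185],"translation":[[0.04,0,0],[0.08,0,0],[0.12,0,0],[0.15,0,0],[0.165,0,0]],"dr":[[0,0,0],[0,0,0],[0,0,0],[0,0,0],[0,0,0]]}'
python3 -m crank '{"hand":[185,185],"translation":[[0,0,0],[0,0,0]],"dr":[[0,0,0],[0,0,0]]}'
python3 - <<'E'
from h import *
delta([.569,-.137,.033],down(103))
C,im,d=snap('wrist','w5'); cv2.imwrite('pics/k.png',cv2.resize(im,(640,480)))
E
```

```text
time_s: 12.15
position: [0.5683, -0.1368, 0.0801]
tool_rot: [[-0.005, -0.224, 0.975], [0.002, 0.975, 0.224], [-1.0, 0.003, -0.004]]
ft_force: [0.4, -0.7, 0.7]
grip_width: 0.0232
time_s: 12.35
position: [0.5699, -0.1375, 0.0837]
tool_rot: [[0.0, -0.225, 0.974], [-0.0, 0.974, 0.225], [-1.0, -0.0, 0.0]]
ft_force: [0.3, 0.3, -0.2]
grip_width: 0.0233
T 12.35 t [0.0507, 0.0007, -0.0007] dr [-0.0003, 0.0002, 0.0002] pos [ 0.5699 -0.1375  0.0837] F [ 0.3  0.3 -0.2] w 0.0233
```

View pics/k.png

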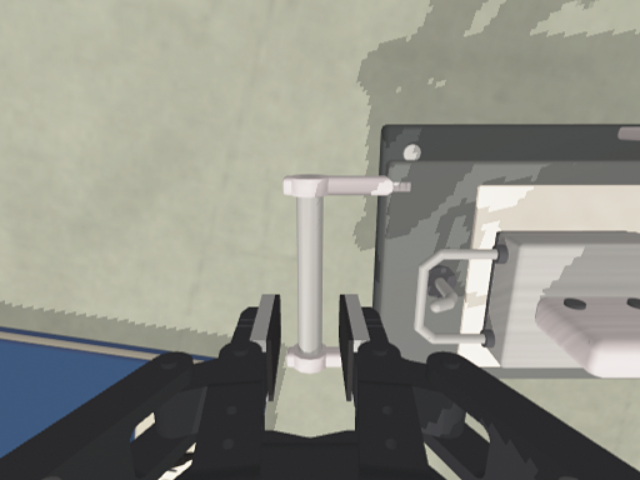

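The fingers straddle the bar (bar at column 310, fingers at 270 and 348), and the loop is visibly around the hook. I'll check where along the bar the grip falls.

```bash
python3 - <<'E'
from h import *
C,im,d=load('w5'); k=.8
print(proj(C,[.5699,-.1375,.05]),proj(C,[.5699,-.1375,.0837]))
for u,v in((306,186),(311,358),(310,270)): print(np.round(onz(C,u*k,v*k,.05),4),np.round(pt(C,d,u*k,v*k),4))
E
python3 -m crank '{"hand":[185,185,185,185,185],"translation":[[0.015,0,0],[0.03,0,0],[0.045,0,0],[0.05,0,0],[0.05,0,0]],"dr":[[0,0,0],[0,0,0],[0,0,0],[0,0,0],[0,0,0]]}'
```

```text
(np.float64(246.17767827653864), np.float64(224.66778407726994)) (np.float64(245.93528962020548), np.float64(250.64268914223192))
[ 0.5252 -0.1485  0.05  ] [ 0.5237 -0.1488  0.0599]
[ 0.6113 -0.1263  0.05  ] [ 0.6062 -0.1275  0.0581]
[ 0.5642 -0.1377  0.05  ] [ 0.5623 -0.1381  0.0551]
time_s: 12.9
position: [0.5698, -0.1374, 0.0337]
tool_rot: [[0.0, -0.225, 0.974], [-0.0, 0.974, 0.225], [-1.0, -0.0, 0.0]]
ft_force: [-0.2, -0.1, 1.2]
grip_width: 0.0233
```

```bash

python3 -m crank '{"hand":[210,240,255,255,255],"translation":[[0,0,0],[0,0,0],[0,0,0],[0,0,0],[0,0,0]],"dr":[[0,0,0],[0,0,0],[0,0,0],[0,0,0],[0,0,0]]}' 60
python3 -m crank '{"hand":[255,255,255],"translation":[[0,0,0],[0,0,0],[0,0,0]],"dr":[[0,0,0],[0,0,0],[0,0,0]]}' 60
python3 -m crank '{"hand":[255,255,255,255,255],"translation":[[-0.0052,0,0],[-0.0105,0.0002,0],[-0.0157,0.0004,0],[-0.0209,0.0007,0],[-0.0261,0.0011,0]],"dr":[[0,0,0],[0,0,0],[0,0,0],[0,0,0],[0,0,0]]}'
python3 - <<'E'
from h import *
s=sensors.observe();print(s['ft_force'],s['wrist_torque'])
E
```

```text
time_s: 13.4
position: [0.5701, -0.1374, 0.0346]
tool_rot: [[0.002, -0.225, 0.974], [-0.001, 0.974, 0.225], [-1.0, -0.001, 0.002]]
ft_force: [-0.2, 1.9, 6.3]
grip_width: 0.0098
time_s: 13.7
position: [0.5702, -0.1374, 0.0346]
tool_rot: [[0.002, -0.225, 0.974], [-0.001, 0.974, 0.225], [-1.0, -0.001, 0.002]]
ft_force: [-1.3, 2.0, 6.3]
grip_width: 0.0102
time_s: 14.2
position: [0.5699, -0.1365, 0.0598]
tool_rot: [[0.001, -0.225, 0.974], [-0.001, 0.974, 0.225], [-1.0, -0.001, 0.001]]
ft_force: [6.0, 1.0, -7.5]
grip_width: 0.0099
[ 6.04820895  1.03478787 -7.52700347] [-0.3313598  -0.94587194 -0.03885439]
```

```bash

python3 -m crank '{"hand":[255,255,255,255,255],"translation":[[-0.0052,0.0006,0],[-0.0104,0.0012,0],[-0.0156,0.0019,0],[-0.0208,0.0027,0],[-0.026,0.0035,0]],"dr":[[0,0,0],[0,0,0],[0,0,0],[0,0,0],[0,0,0]]}'
python3 -m crank '{"hand":[255,255,255,255,255],"translation":[[-0.0051,0.001,0],[-0.0102,0.0021,0],[-0.0153,0.0032,0],[-0.0204,0.0044,0],[-0.0255,0.0057,0]],"dr":[[0,0,0],[0,0,0],[0,0,0],[0,0,0],[0,0,0]]}'
python3 -m crank '{"hand":[255,255,255,255,255],"translation":[[-0.005,0.0014,0],[-0.01,0.003,0],[-0.015,0.0046,0],[-0.02,0.0062,0],[-0.025,0.0079,0]],"dr":[[0,0,0],[0,0,0],[0,0,0],[0,0,0],[0,0,0]]}'
python3 -m crank '{"hand":[255,255,255,255,255],"translation":[[-0.0049,0.0019,0],[-0.0098,0.0038,0],[-0.0146,0.0058,0],[-0.0194,0.0079,0],[-0.0242,0.01,0]],"dr":[[0,0,0],[0,0,0],[0,0,0],[0,0,0],[0,0,0]]}'
python3 -m crank '{"hand":[255,255,255],"translation":[[0,0,0],[0,0,0],[0,0,0]],"dr":[[0,0,0],[0,0,0],[0,0,0]]}'
python3 - <<'E'
from h import *
s=sensors.observe();print(s['ft_force'],s['wrist_torque'],s['position'])
print('ang by z',np.degrees(np.arcsin((s['position'][2]-.0346)/.3)))
C,im,d=snap('wrist','w6'); Cs,ims,dss=snap('side','s6'); 
g=cv2.resize(ims[130:250,190:290],(400,480),interpolation=cv2.INTER_CUBIC)
cv2.imwrite('pics/l.png',np.hstack([im[:,112:],g[:384]]))
E
```

```text
time_s: 14.7
position: [0.5691, -0.1333, 0.0859]
tool_rot: [[0.001, -0.225, 0.974], [-0.001, 0.974, 0.225], [-1.0, -0.001, 0.001]]
ft_force: [5.9, -0.5, -6.8]
grip_width: 0.0098
time_s: 15.2
position: [0.5679, -0.128, 0.1115]
tool_rot: [[0.002, -0.225, 0.974], [-0.002, 0.974, 0.225], [-1.0, -0.002, 0.001]]
ft_force: [5.4, -2.2, -6.7]
grip_width: 0.0096
time_s: 15.7
position: [0.5661, -0.1206, 0.1366]
tool_rot: [[0.002, -0.225, 0.974], [-0.002, 0.974, 0.225], [-1.0, -0.003, 0.001]]
ft_force: [5.3, -4.1, -3.6]
grip_width: 0.0097
time_s: 16.2
position: [0.564, -0.1112, 0.1611]
tool_rot: [[0.002, -0.225, 0.974], [-0.003, 0.974, 0.225], [-1.0, -0.003, 0.002]]
ft_force: [5.5, -5.1, -3.9]
grip_width: 0.0099
time_s: 16.5
position: [0.564, -0.1112, 0.161]
tool_rot: [[0.003, -0.225, 0.974], [-0.003, 0.974, 0.225], [-1.0, -0.003, 0.002]]
ft_force: [4.9, -4.8, -3.2]
grip_width: 0.0092
[ 4.93680143 -4.75808619 -3.22682611] [-0.91171595 -0.81228086  0.02853723] [ 0.56399415 -0.111198    0.16104787]
ang by z 24.928877000118586
```

View pics/l.png

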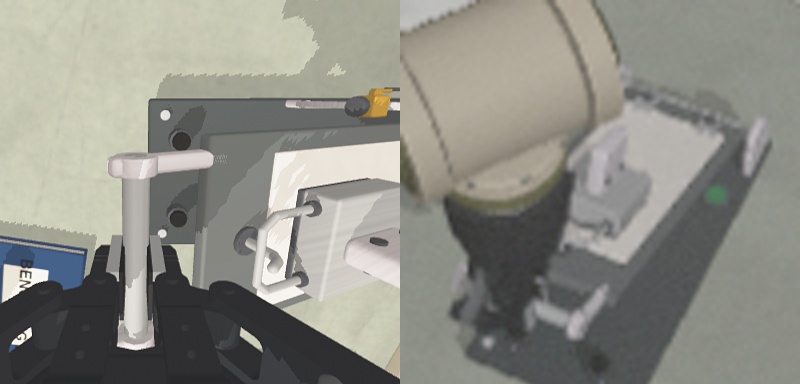

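The plane is up at about 25° and the sled hangs on the hook (loop cross bar at (262,255)). The clip is at (375,103) at the picture's edge. I'll measure the plane's angle from the panel and clip depth.

```bash
python3 - <<'E'
from h import *
ex=np.array([np.cos(np.radians(13)),np.sin(np.radians(13)),0]); ey=np.array([-ex[1],ex[0],0])
H=np.array([.4995,.1553,.05])
fr=lambda p: np.array([(p-H)@ex,(p-H)@ey,p[2]-H[2]])
C,im,d=load('w6')
V,U=np.mgrid[0:384,0:512]; f,cx,cy,T=C
X=np.stack([(U-cx)/f*d,(V-cy)/f*d,d],-1)@T[:3,:3].T+T[:3,3]
Q=np.stack([(X-H)@ex,(X-H)@ey,X[...,2]-H[2]],-1)
white=(im.min(2)>190)&(d>0)&(abs(Q[...,0])<.043)&(Q[...,1]<-.03)&(Q[...,1]>-.24)&(Q[...,2]>.05)
th=np.radians(25); perp=Q[...,1]*np.sin(th)+Q[...,2]*np.cos(th)
print('perp med',np.median(perp[white]))
w=white&(abs(perp-.008)<.006); P=Q[w]; c=P.mean(0); n=np.linalg.svd(P-c)[2][2]; n*=np.sign(n[2]); print(w.sum(),n,'plane ang',np.degrees(np.arctan2(n[1],n[2])), 'offset',n@c)
hsv=cv2.cvtColor(im,cv2.COLOR_BGR2HSV); m=(cv2.inRange(hsv,(10,130,90),(28,255,255))>0)&(U>430)
K=Q[m]; print('clip',m.sum(),np.median(K,0),K.min(0),K.max(0)); a=np.degrees(np.arctan2(K[:,2],-K[:,1])); print('clip ang pct',np.percentile(a,[2,25,50,75,98]))
r=np.hypot(K[:,1],K[:,2]);print('rad',np.percentile(r,[2,50,98]))
# earlier views too
for nme in('w2','w3','w4'):
    C,im,d=load(nme);f,cx,cy,T=C
    X=np.stack([(U-cx)/f*d,(V-cy)/f*d,d],-1)@T[:3,:3].T+T[:3,3]
    Q=np.stack([(X-H)@ex,(X-H)@ey,X[...,2]-H[2]],-1)
    hsv=cv2.cvtColor(im,cv2.COLOR_BGR2HSV); m=(cv2.inRange(hsv,(10,130,90),(28,255,255))>0)&(np.hypot(Q[...,1]+.137,Q[...,2]-.071)<.03)
    K=Q[m];a=np.degrees(np.arctan2(K[:,2],-K[:,1]));r=np.hypot(K[:,1],K[:,2]);print(nme,np.percentile(a,[2,25,50,75,98]),np.percentile(r,[2,50,98]))
E
```

```text
perp med 0.006995984830723265
6019 [-0.00116143  0.41233521  0.91103146] plane ang 24.35163103049721 offset 0.00823084137996393
clip 557 [-0.06773732 -0.13957937  0.07178121] [-0.07528571 -0.27299101 -0.03046026] [-0.0548585  -0.05584802  0.25365852]
clip ang pct [25.535635   26.62371212 27.43683803 27.66348227 27.92797241]
rad [0.14508642 0.15674088 0.16235093]
w2 [25.01893026 26.61327398 27.48115036 27.74824541 28.11722028] [0.14446638 0.15595831 0.1623265 ]
w3 [24.98388736 26.57459255 27.4698517  27.73707091 28.11463061] [0.14369246 0.15486218 0.16326995]
w4 [25.15350931 26.59704454 27.48963112 27.79347782 28.09156059] [0.14280674 0.15475314 0.16296224]
```

```bash

python3 -m crank '{"hand":[255,255,255,255,255],"translation":[[-0.0025,0.001,0],[-0.005,0.0023,0],[-0.0075,0.0035,0],[-0.0094,0.0045,0],[-0.0094,0.0045,0]],"dr":[[0,0,0],[0,0,0],[0,0,0],[0,0,0],[0,0,0]]}'
python3 -m crank '{"hand":[255,255],"translation":[[0,0,0],[0,0,0]],"dr":[[0,0,0],[0,0,0]]}'
python3 - <<'E'
from h import *
ex=np.array([np.cos(np.radians(13)),np.sin(np.radians(13)),0]); ey=np.array([-ex[1],ex[0],0])
H=np.array([.4995,.1553,.05])
s=sensors.observe();print('ang by z',np.degrees(np.arcsin((s['position'][2]-.0346)/.3)),s['ft_force'])
V,U=np.mgrid[0:384,0:512]
snap('wrist','w7'); snap('side','s7')
for nme in('w7','w4'):
    C,im,d=load(nme);f,cx,cy,T=C
    X=np.stack([(U-cx)/f*d,(V-cy)/f*d,d],-1)@T[:3,:3].T+T[:3,3]
    Q=np.stack([(X-H)@ex,(X-H)@ey,X[...,2]-H[2]],-1)
    r=np.hypot(Q[...,1],Q[...,2]);a=np.degrees(np.arctan2(Q[...,2],-Q[...,1]))
    m=(abs(Q[...,0]+.066)<.02)&(r>.163)&(r<.19)&(abs(a-27)<6)&(im.max(2)<120)
    print(nme,'screw',m.sum(),np.percentile(a[m],[2,50,98]) if m.any() else '',np.median(Q[m],0))
    if nme=='w7':
        th=np.radians(26.6); perp=Q[...,1]*np.sin(th)+Q[...,2]*np.cos(th)
        w=(im.min(2)>190)&(d>0)&(abs(Q[...,0])<.043)&(Q[...,1]<-.03)&(Q[...,1]>-.24)&(abs(perp-.008)<.008)
        P=Q[w];n=np.linalg.svd(P-P.mean(0))[2][2]; n*=np.sign(n[2]); print('plane',w.sum(),np.degrees(np.arctan2(n[1],n[2])))
        c=im[60:140,432:512]
c2,im2,_=load('s7'); u,v=proj(c2,H-.068*ex-.139*np.cos(th)*ey+np.array([0,0,.139*np.sin(th)])); print(u,v)
u=int(u);v=int(v);print('needle/mark px in side'); 
g=im2[v-30:v+30,u-40:u+40]
cv2.imwrite('pics/m.png',np.hstack([cv2.resize(c,(400,400),interpolation=2),cv2.resize(g,(400,400),interpolation=2)]))
E
```

```text
time_s: 17.1
position: [0.563, -0.1069, 0.1706]
tool_rot: [[0.003, -0.225, 0.974], [-0.003, 0.974, 0.225], [-1.0, -0.004, 0.002]]
ft_force: [5.6, -4.9, -3.8]
grip_width: 0.0098
time_s: 17.3
position: [0.563, -0.1069, 0.1704]
tool_rot: [[0.003, -0.225, 0.974], [-0.003, 0.974, 0.225], [-1.0, -0.004, 0.002]]
ft_force: [5.7, -5.2, -3.9]
grip_width: 0.0099
ang by z 26.911245687484314 [ 5.69423868 -5.18938277 -3.88162508]
w7 screw 905 [24.54498639 27.77428457 28.28860795] [-0.05454987 -0.15399604  0.07907345]
plane 6136 26.342673332294833
w4 screw 116 [24.73441429 27.09755227 28.0131498 ] [-0.06536883 -0.15056251  0.07693679]
224.6919399760101 167.46722066119258
needle/mark px in side
```

View pics/m.png

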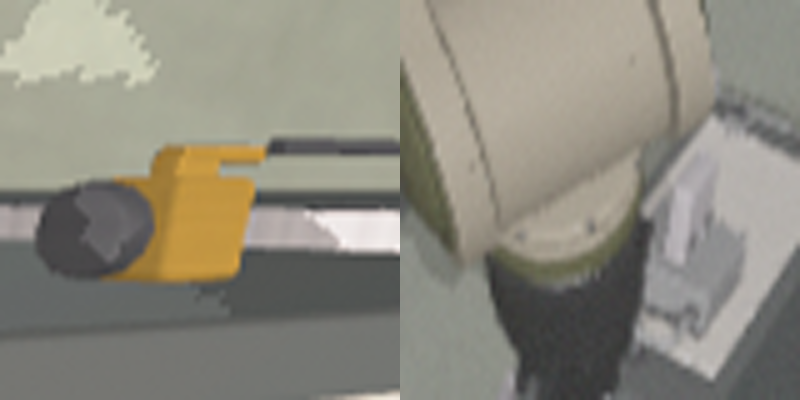

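The wrist crop shows the dark needle ending at (268,147), right at the clip's inner finger tip at (265,155). The side view is blocked by the arm. I'll compare their angles by depth.

```bash
python3 - <<'E'
from h import *
ex=np.array([np.cos(np.radians(13)),np.sin(np.radians(13)),0]); ey=np.array([-ex[1],ex[0],0])
H=np.array([.4995,.1553,.05]);C,im,d=load('w7')
for n,us,v0 in(('finger',(219,226,233,240,247,254,261),153),('needle',(275,285,300,320,350,380),147)):
  for u in us:
    a,b=432+u/5-.5,60+v0/5-.5; p=pt(C,d,a,b); q=[(p-H)@ex,(p-H)@ey,p[2]-.05]
    print(n,u,im[int(round(b)),int(round(a))],np.round(q,4),'r',round(np.hypot(q[1],q[2]),4),'ang',round(np.degrees(np.arctan2(q[2],-q[1])),2))
E
```

```text
finger 219 [ 63 150 197] [-0.0747 -0.1358  0.0689] r 0.1523 ang 26.91
finger 226 [ 64 153 201] [-0.0748 -0.1332  0.0664] r 0.1489 ang 26.49
finger 233 [ 64 154 201] [-0.0748 -0.1314  0.0649] r 0.1466 ang 26.3
finger 240 [ 63 152 200] [-0.0748 -0.1307  0.0651] r 0.146 ang 26.49
finger 247 [ 63 152 200] [-0.0748 -0.1297  0.065 ] r 0.1451 ang 26.59
finger 254 [ 62 152 200] [-0.0748 -0.1278  0.0634] r 0.1427 ang 26.4
finger 261 [ 62 149 197] [-0.0748 -0.1271  0.0636] r 0.1421 ang 26.58
needle 275 [70 67 66] [-0.0756 -0.1241  0.0616] r 0.1386 ang 26.39
needle 285 [73 69 71] [-0.0755 -0.1237  0.0627] r 0.1387 ang 26.88
needle 300 [90 87 88] [-0.0756 -0.1202  0.0603] r 0.1345 ang 26.65
needle 320 [89 85 87] [-0.0757 -0.1157  0.0575] r 0.1292 ang 26.45
needle 350 [88 86 87] [-0.0757 -0.1107  0.0558] r 0.1239 ang 26.77
needle 380 [89 86 88] [-0.0758 -0.1048  0.0531] r 0.1175 ang 26.87
```

Needle and clip finger agree within about 0.2° (roughly 0.5 mm), and the sled hangs on the hook. I'm handing in.

```bash
python3 - <<'E'
from h import *
s=sensors.observe();print(s['time_s'],s['grip_width'],np.round(s['qvel'],2)); print(env.close_job())
E
```

```text
17.4 0.009586658146713297 [ 0.04  0.09 -0.01 -0.   -0.08  0.05]
the job is handed in; nothing more can be done
None
```

I set the sled flat on the panel with its loop over the hook and let go. I then raised the plane by its bar until the needle met the index clip, and handed the job in at 17.4 s with the plane still held. I got no verdict back.

- **Needle and clip:** by depth from the wrist camera, the needle lies at about 26.4–26.9° and the clip's inner finger at about 26.3–26.6° (one point 26.9°). The gap at the tip is about 0.5 mm.
- **Plane angle:** the panel fit gave 26.3° and the arm's position gave 26.9°. The 0.6° disagreement is inside the 2° allowed.
- **Sled:** the wrist view at about 25° showed it hanging flat on the hook. I did not measure the loop again after the last small raise; the final side view, partly blocked by the arm, showed the sled block still on the panel.
- **Grip:** the fingers held the 12 mm bar with a reading of about 9.6 mm, at a set grip of 60 N. The wrist force was about 8–9 N, of which about 6 N is a steady sideways push I left as it was.
- **Other things:** I did not measure the bystanders again at the end. The clip's angle read the same before and after lifting, so it did not shift.

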